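Put the spool away and lock the push-and-turn cap

TASK

Put the small empty wooden spool into the open canister, then close the canister with its push-and-turn cap: set the cap on the neck with its grip bar about crosswise to the long side of the base plate, first push it well down against the spring, then, holding it down, turn it clockwise until the bar lies along the plate, and let it go so that it stays caught under the neck's lugs. Leave the big spool, the tin and the screwdriver where they are.

Things in the scene. Friction and masses are not known exactly. Their poses are not given: they have to be found in the camera images.
- canister: Fixed canister: grey round body (80 mm diameter, top at 56 mm) on a dark rectangular base plate 120 mm long (x axis) by 84 mm (y) by 8 mm. Origin: centre of the plate's underside, on the bench; z up the canister's axis. Inside clear down to 12 mm. The whole is the same after a half turn. A spring sleeve and the neck stand above the body. All angles and turns are as seen from above.
- mouth (a point): Centre of the neck's open top, 100 mm above the bench. Aluminium neck, 47 mm outer (tapering to 44 mm at the top) and 40 mm inner diameter. Two hooked lugs stick out of it to radius 31 mm, 92 to 96 mm high, on the plate's +x and -x sides, each from 41 deg clockwise to 39 deg anticlockwise of that direction. The two gaps between them are 100 deg wide, centred 89 deg from +x.
- pocket (a point): Middle of the pocket roof under the +x lug, 28 mm from the axis, 92 mm high (its twin is under the -x lug). Pocket 51 deg wide, closed anticlockwise by a tooth reaching down to 86 mm and clockwise by a stop wall reaching down to 76 mm. A cap lug enters it clockwise from the gap, passing below the tooth, then rises into it.
- sleeve (a joint): Spring sleeve round the neck (ring, 68 mm inner and 78 mm outer diameter) on which the cap's rim sits. 0 = up, its top 92 mm above the bench; grows as it is pushed down, to 0.015 m at the bottom. Pushes up with about 2 N at 0, 5 N at 0.004, 8 N at 0.010, 11 N at 0.015. With the cap caught it reads about 0.004.
- cap: Loose white push-and-turn cap, 90 g, standing rim down. Origin: centre of its rim (underside); z up; x along its grip bar. Shell 74 mm outer, 67 mm inner diameter; top face 29 mm above the rim. Same after a half turn. Goes on with the bar 55 to 122 deg (80 is good) anticlockwise of the plate's x axis; the rim then sits on the sleeve at 92 mm.
- bar (a point): Centre of the top of the cap's grip bar, 53 mm above the rim. The bar is 56 mm long (cap x), 14 mm wide, 24 mm high (29 to 53 mm above the rim).
- cap_lug (a point): Top of one of the cap's two inner lugs, at the rim below the bar's ends: 12 mm wide (28 deg), 4 mm high, reaching in to radius 25 mm. They pass the teeth only with the rim pushed below 82 mm (10 mm down; 12 is good) while turning clockwise to bar along the plate's x axis (12 deg play either way). Let go there, the cap rises to rim at 88 mm, held by spring and teeth.
- spool: Loose small empty wooden spool, 20 g, standing upright: two flanges of 28 mm diameter, waist 18 mm, 45 mm tall. Origin: centre of its underside; z up.
- spool_center (a point): Middle of the small spool, 22.5 mm above its underside.
- big_spool: Bystander: large wooden spool with blue thread wound on it, 54 mm diameter, 62 mm tall, standing upright. Origin: centre of its underside.
- tin: Bystander: round closed steel tin, 73 mm diameter, 30 mm tall. Origin: centre of its underside.
- driver: Bystander: small screwdriver lying on the bench, 130 mm long. Origin: near its middle, on the bench.
Not all that is in view belongs to the job. Leave any green look-alike of the cap alone.

How it is judged (in metres and radians):
On the way, in this order (a step that is already met when the one before it is completed fails the run):
1. the small spool is down inside the canister and the gripper has let go of it (horizontal distance between spool_center and canister below 0.02 m and z of spool_center in the frame of canister below 0.06 m and contact force between the fingers and spool below 0.1 N), for 0.2 s.
2. the cap, on the neck, is pushed down against the sleeve's spring by more than 8.5 mm before it is turned (bar still more than 0.9 rad from the plate's long side) (value of joint sleeve above 0.0085 m and horizontal distance between cap and canister below 0.006 m and angle between the x axis of cap and the x axis of canister, either way round above 0.9 rad), for 0.05 s.
At the end, for the whole second after the job is handed in: Spool at rest in the canister (middle below 60 mm, within 20 mm of the axis); cap at rest, upright (0.08 rad), within 5 mm of the axis, caught with its rim at 86.2 to 89.7 mm and the sleeve 2.2 to 6 mm down, bar within 19 deg (0.33 rad) of the plate's long side (horizontal distance between spool_center and canister below 0.02 m and z of spool_center in the frame of canister below 0.06 m and horizontal distance between cap and canister below 0.005 m and z of cap in the frame of canister between 0.0862 and 0.0897 m and value of joint sleeve between 0.0022 and 0.006 m and angle between the x axis of cap and the x axis of canister, either way round below 0.33 rad and angle between cap's own z axis and vertical below 0.08 rad and linear speed of cap below 0.01 m/s and linear speed of spool below 0.02 m/s); the robot touches nothing.
It fails at once if the big spool is moved by more than 25 mm (distance of big_spool from where it was at the start of the episode above 0.025 m).
It fails at once if the tin is moved by more than 25 mm (distance of tin from where it was at the start of the episode above 0.025 m).
It fails at once if the screwdriver is moved by more than 25 mm (distance of driver from where it was at the start of the episode above 0.025 m).
It also fails if it takes over 58 s, if anything falls off the work surface, if the arm or the gripper's body presses on something with over 40 N, if the wrist force passes 120 N, or if a joint passes its speed limit or range.

ROBOT

A 7-joint arm with a two-finger parallel gripper is mounted at the origin on the work surface. World frame = base frame: x ahead of the robot, y to its left, z up, the work surface at z = 0. Lengths are in m, angles in degrees, forces in N, time in s.
With the tool pointing down it reaches from about 0.35 to 0.9 m from the base axis. Payload 8.1 kg.
Tool frame: the origin (TCP) lies at the very end of the fingers, on their centre line; the grasp point (between the pads) lies 19 mm behind it; z points along the fingers, y is the line along which they close (so a half turn about z gives the same grasp; the last joint's range is limited). The gripper opens to 92 mm and grips with 3 to 60 N. Pads are 19 mm wide; open, the fingers measure 130 mm over their backs; the gripper's body (75 mm by 190 mm) begins 47 mm behind the grasp point.
Start: joints at [-69.018, 24.895, 1.432, 90.138, -0.665, 64.973, -4.303], TCP at [0.282, 0.558, 0.227] pointing down, gripper open.
Joint ranges: [-149.89, 149.89], [-25.12, 119.58], [-72.63, 75.52], [4.76, 147.25], [-75.54, 255.54], [6.69, 114.76], [-157.13, 157.13]. Speed limits (degrees/s): [127.2, 127.2, 172.46, 172.46, 180, 180, 180].

INTERFACE

Orientations are given as a 3x3 rotation matrix whose columns are the frame's x, y, z axes.
In Python, from rig import manip, grab_frame, camera_model gives the robot as it stands.
- The arm moves only by the shell command python3 -m jog 'ROWS' [FORCE]. ROWS is JSON, a list of rows, each an object with "grip": the opening, from -1 (shut) to 1 (fully open); "offset": the shift along the tool's x, y, z normalised to -1 to 1, where 1 is 100 mm, a list of three; "turn": the turn about the tool's z normalised to -1 to 1, where 1 is 180 degrees. A call has 1 to 12 rows; each row is the pose to reach, as a shift and turn from the pose commanded when the call began, along the tool's axes at that moment, turning the shorter way round; what a row does not reach only later rows make up. A row lasts 1/12 s, in which the tool goes at most 41.7 mm and 7.16 degrees, less where a joint would pass 70% of its speed; a pose out of reach is approached as far as the arm can. A call with a number of a shift or a turn outside -1 to 1 is refused whole. A call with a gripper value outside its range is refused whole. The fingers move at their own pace and stop on an object; FORCE is the grip in N (left out, the last holds). Time passes only in rows, so rows that repeat a pose let the fingers close. It gives the time, the measured TCP pose, the force, the opening and the grip force at its end, in the units of the state.
- manip.read_state(): the state, without advancing time (a new reading comes with each control period).
- grab_frame(name): name is "scene" or "top"; returns (picture, depth): 480x640x3 uint8, red, green, blue; 480x640 float32, m along the optical axis (not along the pixel's ray), 0 where there is no reading.
- camera_model(name): a dict with "mtx" (3x3 intrinsics, pixels), "T" (4x4, takes a point from camera to world coordinates). Camera axes: x right, y down, z forward; pixel columns grow to the right and rows downward; lengths in m; the calibration is good to about 2 mm. A picture is of the moment at which its call begins. camera_model takes no time and is no camera call.
- manip.close_job(): hands the job in; it is judged then, once.
The state is a dict: "clock": time; "joints": joint angles; "joint_vel": joint speeds; "effort": joint torques, N m; "ee_pos": TCP position; "ee_rot": TCP orientation; "wrist_force": force on the tool from outside, world axes, zero at the start; "torque": the same for the moment, N m; "width": opening from 0.0 (shut) to 1.0 (fully open); "gripper_force": force on a finger pad.
Only numpy, scipy, OpenCV 4.12 (cv2) and the standard library are available. Lean on these libraries where they do the work, as an engineer would, in place of code of your own. Each camera call takes 0.05 s, during which the arm holds its last target. There are 200 camera calls.

## Working session

There is one attempt and no reset: what is moved stays moved. The work goes in short steps, Python scripts to look and compute and a shell command to move; the robot and the scene stay as the last step left them, time stands still between calls to the robot, and variables do not carry over. Pictures are saved under pics/ and viewed, at most 10 in all, crops included, and the job is handed in when it is done.

```bash
mkdir -p pics; ls; python3 - <<'E'
from rig import manip, grab_frame, camera_model
import cv2,numpy as np
for n in("scene","top"):
    p,d=grab_frame(n); np.save(f"pics/{n}0_d.npy",d); cv2.imwrite(f"pics/{n}0.png",p[:,:,::-1])
    m=camera_model(n); print(n,np.round(m["mtx"],1).tolist(),np.round(m["T"],3).tolist(), (d==0).mean())
s=manip.read_state(); print(s)
E
```

```text
pics
scene [[578.7, 0.0, 326.1], [0.0, 578.7, 233.3], [0.0, 0.0, 1.0]] [[0.379, 0.554, -0.741, 1.416], [0.925, -0.231, 0.301, -0.315], [-0.004, -0.8, -0.6, 0.811], [0.0, 0.0, 0.0, 1.0]] 0.003955078125
top [[492.0, 0.0, 318.9], [0.0, 492.0, 234.6], [0.0, 0.0, 1.0]] [[0.002, -0.998, 0.063, 0.451], [-1.0, -0.001, 0.015, 0.046], [-0.015, -0.063, -0.998, 1.283], [0.0, 0.0, 0.0, 1.0]] 0.004013671875
{'clock': 0.1, 'joints': array([-69.01981182,  24.93180734,   1.42843037,  90.18246115,
        -0.66292191,  64.97343865,  -4.30314304]), 'joint_vel': array([-0.04831289, -0.0590261 ,  0.05998939, -0.17893155, -0.0382267 ,
       -0.00617881, -0.00254886]), 'effort': array([ 3.50298746e-03, -6.69122672e+01,  9.88301039e-01, -3.15148187e+01,
       -6.04128465e-02,  3.73964931e-02,  9.28638201e-05]), 'ee_pos': array([0.28220135, 0.55716158, 0.22603967]), 'ee_rot': array([[-8.92113367e-01,  4.51811340e-01, -5.02721311e-04],
       [ 4.51811599e-01,  8.92112442e-01, -1.29211437e-03],
       [-1.35307991e-04, -1.37984783e-03, -9.99999039e-01]]), 'wrist_force': array([ 0.06988099,  0.02485402, -0.11282145]), 'torque': array([-0.01899295,  0.03084903, -0.0483747 ]), 'gripper_force': 0.0, 'width': 1.001527489044065}
```

View pics/scene0.png

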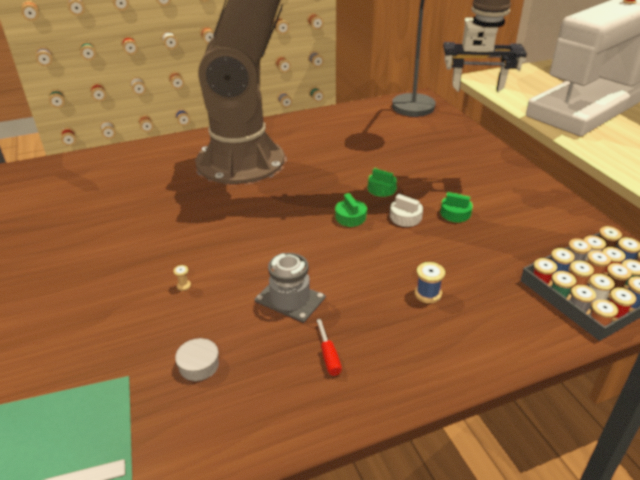

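View pics/top0.png

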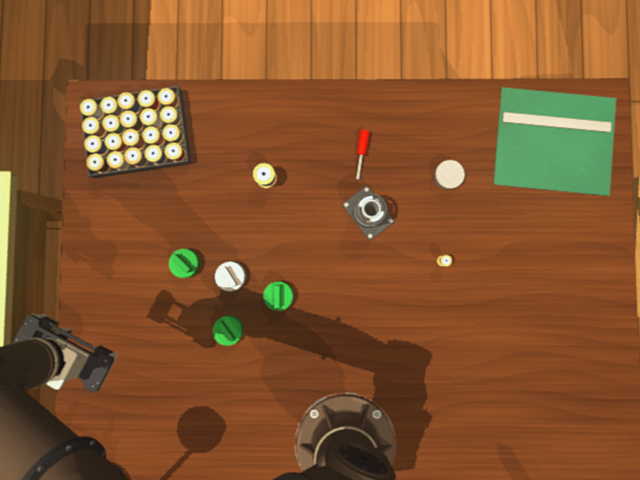

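Top view: white cap at (230,276), canister (371,210), small spool (445,260), big spool (264,174), tin (450,173) and driver (361,155).

Possible mix-ups for the cap:
- green caps at (184,263), (278,296) and (228,331)
- the tin, which is also whitish, at (450,173)

Possible mix-ups for the small spool:
- the big spool
- the boxed spools around (130,130)

I choose the white cap with the bar at (230,276) and the spool at (445,260).

```bash
cat > h.py <<'E'
import numpy as np,cv2
from rig import manip, grab_frame, camera_model
CM={n:camera_model(n) for n in("scene","top")}
def rays(n,uv):
    m=CM[n]; uv=np.atleast_2d(uv).astype(float)
    r=np.c_[uv,np.ones(len(uv))]@np.linalg.inv(m["mtx"]).T
    return m["T"][:3,3], r@m["T"][:3,:3].T
def plane(n,uv,z):
    o,r=rays(n,uv); return o+r*((z-o[2])/r[:,2])[:,None]
def cross(ua,ub):   # triangulate top/scene pixels; returns point, ray gap
    o1,r1=rays("top",ua); o2,r2=rays("scene",ub); r1=r1[0];r2=r2[0]
    s=np.linalg.lstsq(np.c_[r1,-r2],o2-o1,rcond=None)[0]
    a=o1+s[0]*r1;b=o2+s[1]*r2; return (a+b)/2,np.linalg.norm(a-b)
def cloud(n,d):
    v,u=np.mgrid[:480,:640]; o,r=rays(n,np.c_[u.ravel(),v.ravel()])
    return (o+r*d.reshape(-1,1)).reshape(480,640,3)
def project(n,P):
    m=CM[n]; q=(np.atleast_2d(P)-m["T"][:3,3])@m["T"][:3,:3]@m["mtx"].T
    return q[:,:2]/q[:,2:]
E
python3 - <<'E'
from h import *
I={n:cv2.imread(f"pics/{n}0.png") for n in CM}; D={n:np.load(f"pics/{n}0_d.npy") for n in CM}
win={"spool":((445,260,12),(182,277,18)),"cap":((230,276,20),(406,210,22)),"can":((371,210,32),(290,287,38))}
C={n:cloud(n,D[n]) for n in CM}
for k,w in win.items():
  for n,(u,v,r) in zip(("top","scene"),w):
    c=C[n][v-r:v+r,u-r:u+r].reshape(-1,3)
    print(k,n,"zhist",np.histogram(c[:,2],np.arange(-.01,.13,.01))[0])
    for lo,hi in {"spool":[(.036,.06)],"cap":[(.022,.036),(.045,.062)],"can":[(.003,.014),(.094,.11),(.085,.094)]}[k]:
      q=c[(c[:,2]>lo)&(c[:,2]<hi)]
      if len(q)>3:
        rc=cv2.minAreaRect((q[:,:2]*1000).astype(np.float32)); print("  ",lo,len(q),q.mean(0).round(4),np.median(q[:,2]).round(4),np.round(rc[0],1),np.round(rc[1],1),round(rc[2],1))
crop=[]
for k,w in win.items():
  for n,(u,v,r) in zip(("top","scene"),w):
    r=max(r,30) if k!="can" else 38
    crop.append(cv2.resize(I[n][v-r:v+r,u-r:u+r],(266,266),interpolation=cv2.INTER_CUBIC))
cv2.imwrite("pics/crops.png",np.vstack([np.hstack(crop[0::2]),np.hstack(crop[1::2])]))
E
```

```text
spool top zhist [228 241   6   0   4  86   7   0   0   0   0   0   0   0]
   0.036 97 [ 0.4652 -0.2507  0.0453] 0.0452 [ 465.9 -250.9] [25.  25.8] 0.2
spool scene zhist [931 161  35  38  20 106   0   0   0   0   0   0   0   0]
   0.036 115 [ 0.4707 -0.2517  0.0428] 0.0429 [ 469.3 -252. ] [27.8 28.5] 65.4
cap top zhist [493 413  18 377 151  39 102   1   0   0   0   0   0   0]
   0.022 513 [0.4251 0.2935 0.0286] 0.0286 [424.6 294.1] [71.3 72.5] 0.1
   0.045 133 [0.4248 0.294  0.0521] 0.0521 [424.6 294.8] [55. 15.] 33.6
cap scene zhist [933 292 145 310  87  96  63   0   0   0   0   0   0   0]
   0.022 329 [0.4376 0.2863 0.0276] 0.0273 [397.4 284.3] [138.9  70.3] 15.6
   0.045 115 [0.4297 0.2941 0.0499] 0.0502 [428.6 294. ] [56.6 19.5] 28.9
can top zhist [1358 1741  198   27   15   27  153   44   56   88  329   46    0    0]
   0.003 1001 [ 0.5892 -0.0633  0.0071] 0.0069 [598. -69.] [164.7 165.7] 89.9
   0.094 211 [ 0.5896 -0.0603  0.0977] 0.0973 [590.  -58.9] [71.4 71.6] 72.9
   0.085 225 [ 0.5903 -0.0607  0.091 ] 0.0914 [590.3 -61. ] [76.2 75.7] 0.4
can scene zhist [2586 1126  174  149  145  167  358   78  137  419  409    8    0    0]
   0.003 796 [ 0.6161 -0.0598  0.0069] 0.0066 [571.5 -49.4] [140.2 201.2] 63.6
   0.094 194 [ 0.596  -0.0612  0.0966] 0.0963 [593.3 -61.2] [60.8 45.8] 48.9
   0.085 493 [ 0.5971 -0.0611  0.0898] 0.0897 [593.1 -59.8] [75.5 79.9] 71.7
```

View pics/crops.png

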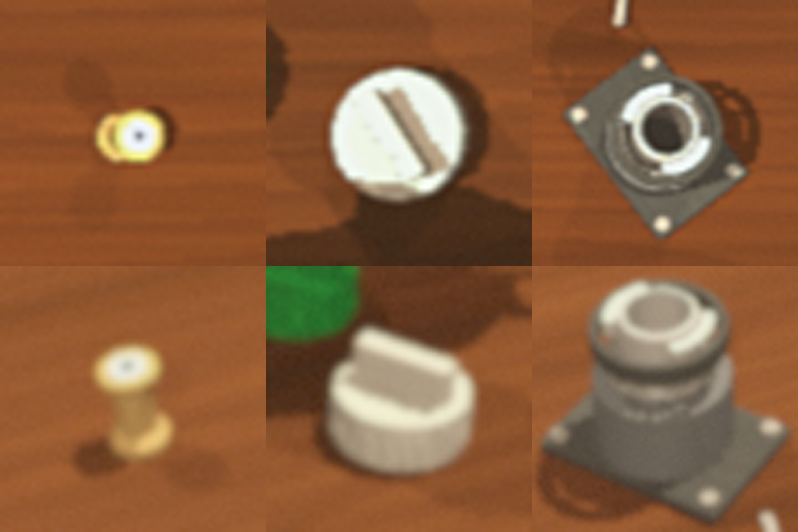

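The crops confirm the choice: the plain small spool, the white cap with its bar from upper left to lower right, and the grey canister with its plate turned. Next I get angles and cross-view triangulation.

```bash
python3 - <<'E'
from h import *
I={n:cv2.imread(f"pics/{n}0.png") for n in CM}; D={n:np.load(f"pics/{n}0_d.npy") for n in CM}
C={n:cloud(n,D[n]) for n in CM}
def cen(n,u,v,r,lo,hi):   # centre pixel of the face in a height band (contour min. rectangle/circle)
    z=C[n][...,2]; m=np.zeros((480,640),np.uint8); m[v-r:v+r,u-r:u+r]=((z>lo)&(z<hi))[v-r:v+r,u-r:u+r]
    c=max(cv2.findContours(m,0,2)[0],key=cv2.contourArea); return np.array(cv2.minAreaRect(c)[0])
for k,a,b in [("spool",("top",445,260,12,.041,.05),("scene",182,272,14,.038,.05)),("bar",("top",230,276,20,.047,.06),("scene",406,208,22,.0465,.06)),("sleeve/neck",("top",371,210,20,.086,.11),("scene",290,270,28,.085,.11))]:
    pa,pb=cen(*a),cen(*b); p,g=cross(pa,pb); print(k,pa.round(1),pb.round(1),"P",p.round(4),"gap",g.round(4))
# plate: dark low-saturation pixels near it, convex hull -> rect at z=8mm
for n,(u,v,r) in {"top":(371,211,34),"scene":(290,290,45)}.items():
    hsv=cv2.cvtColor(I[n],cv2.COLOR_BGR2HSV); m=np.zeros((480,640),np.uint8)
    z=C[n][...,2]
    m[v-r:v+r,u-r:u+r]=((hsv[...,1]<75)&(z>0.0)&(z<0.02))[v-r:v+r,u-r:u+r]*255
    m=cv2.morphologyEx(m,cv2.MORPH_OPEN,np.ones((3,3),np.uint8))
    c=np.vstack([c for c in cv2.findContours(m,0,1)[0] if cv2.contourArea(c)>20])[:,0]
    q=plane(n,c,.008)[:,:2]*1000; rc=cv2.minAreaRect(q.astype(np.float32)); print("plate",n,rc)
    z0=cloud(n,D[n]); 
    t=z0[300:330,400:440].reshape(-1,3) if n=="top" else z0[330:360,420:450].reshape(-1,3)
    print(" bench z",np.median(t[:,2]).round(4))
# bar long axis from each view
for n,(u,v,r) in {"top":(230,276,20),"scene":(406,208,22)}.items():
    q=C[n][v-r:v+r,u-r:u+r].reshape(-1,3); q=q[(q[:,2]>.046)&(q[:,2]<.06)]
    w,V=np.linalg.eigh(np.cov(q[:,:2].T)); print("bar ang",n,np.degrees(np.arctan2(V[1,1],V[0,1])).round(1))
E
```

```text
spool [445. 260.] [180.5 270.5] P [ 0.466  -0.2519  0.0394] gap 0.0002
bar [227.2 276. ] [407.5 200.2] P [0.4252 0.2957 0.0468] gap 0.0013
sleeve/neck [370.5 208.5] [288.5 266.5] P [ 0.5911 -0.0605  0.0856] gap 0.0021
plate top ((589.8306884765625, -61.31988525390625), (117.6408462524414, 81.13501739501953), 36.870967864990234)
 bench z -0.0002
plate scene ((618.91455078125, -46.105377197265625), (171.68287658691406, 89.67168426513672), 32.770118713378906)
 bench z -0.0015
bar ang top -146.7
bar ang scene -148.4
```

```bash
python3 -m jog '[{"grip":1,"offset":[-0.45,-0.89,-0.2],"turn":-0.149},{"grip":1,"offset":[-0.45,-0.89,-0.2],"turn":-0.149},{"grip":1,"offset":[-0.45,-0.89,-0.2],"turn":-0.149},{"grip":1,"offset":[-0.45,-0.89,-0.2],"turn":-0.149},{"grip":1,"offset":[-0.45,-0.89,-0.2],"turn":-0.149}]'; python3 -c "
from h import *
s=manip.read_state();print(s['ee_rot'].round(3),s['joints'].round(1))"
```

```text
clock: 0.52
ee_pos: [0.2828, 0.4566, 0.2471]
ee_rot: [[-1.0, -0.002, 0.0], [-0.002, 1.0, 0.0], [-0.0, 0.0, -1.0]]
wrist_force: [0.0, 1.2, 0.0]
width: 1.002
gripper_force: 0.0
[[-1.    -0.002  0.   ]
 [-0.002  1.     0.   ]
 [-0.     0.    -1.   ]] [-61.   16.   -3.7 100.5   1.2  63.5  25. ]
```

```bash
A='-m jog'; 
python3 -m jog '[{"grip":1,"offset":[-1,-1,0],"turn":0},{"grip":1,"offset":[-1,-1,0],"turn":0},{"grip":1,"offset":[-1,-1,0],"turn":0},{"grip":1,"offset":[-1,-1,0],"turn":0}]' >/dev/null
python3 -m jog '[{"grip":1,"offset":[-0.85,-1,0],"turn":0},{"grip":1,"offset":[-0.85,-1,0],"turn":0},{"grip":1,"offset":[-0.85,-1,0],"turn":0},{"grip":1,"offset":[-0.85,-1,0],"turn":0}]' >/dev/null
python3 -m jog '[{"grip":1,"offset":[0,-1,0],"turn":0},{"grip":1,"offset":[0,-1,0],"turn":0},{"grip":1,"offset":[0,-1,0],"turn":0}]' >/dev/null
python3 -m jog '[{"grip":1,"offset":[0,-1,0],"turn":0},{"grip":1,"offset":[0,-1,0],"turn":0},{"grip":1,"offset":[0,-1,0],"turn":0}]' >/dev/null
python3 -m jog '[{"grip":1,"offset":[0,-1,0],"turn":0},{"grip":1,"offset":[0,-1,0],"turn":0},{"grip":1,"offset":[0,-1,0],"turn":0}]' >/dev/null
python3 -m jog '[{"grip":1,"offset":[0,-1,0],"turn":0},{"grip":1,"offset":[0,-1,0],"turn":0},{"grip":1,"offset":[0,-1,0],"turn":0}]' >/dev/null
python3 -m jog '[{"grip":1,"offset":[0,-1,0.5],"turn":0},{"grip":1,"offset":[0,-1,1],"turn":0},{"grip":1,"offset":[0,-1,1],"turn":0},{"grip":1,"offset":[0,-1,1],"turn":0},{"grip":1,"offset":[0,-1,1],"turn":0}]'
python3 - <<'E'
from h import *
s=manip.read_state();print(s['ee_pos'],s['joints'].round(1))
for n,(u,v) in {"top":(445,255),"scene":(185,250)}.items():
    p,d=grab_frame(n); cv2.imwrite(f"pics/{n}1.png",p[:,:,::-1]);np.save(f"pics/{n}1_d.npy",d)
a=[cv2.resize(cv2.imread(f"pics/{n}1.png")[v-60:v+60,u-60:u+60],(400,400),interpolation=2) for n,(u,v) in {"top":(445,255),"scene":(185,245)}.items()]
cv2.imwrite("pics/c1.png",np.hstack(a))
E
```

```text
clock: 2.6
ee_pos: [0.4645, -0.2442, 0.1429]
ee_rot: [[-1.0, 0.008, -0.006], [0.008, 1.0, 0.0], [0.006, 0.0, -1.0]]
wrist_force: [-1.3, -0.3, 1.0]
width: 1.003
gripper_force: 0.0
[ 0.46454087 -0.2442442   0.14292729] [  6.   21.5  20.8 111.   -9.7  49.5 121.4]
```

View pics/c1.png

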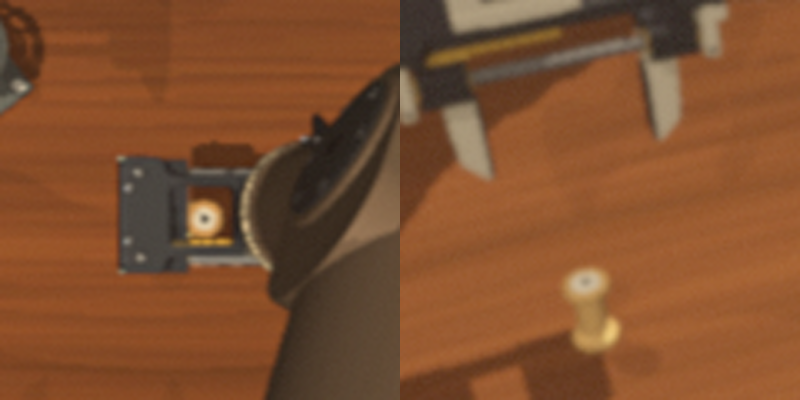

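Spool stands between the fingers in the top view (left crop, about (204,218)). In the scene view the fingertips are at about (152,239) and (203,227), above the spool.

```bash
python3 - <<'E'
from h import *
s=manip.read_state();print(s['ee_pos'],s['ee_rot'].round(3).tolist())
print(project("scene",s['ee_pos']), project("scene",[s['ee_pos']+s['ee_rot'][:,1]*k*.046 for k in(-1,1)]))
E
```

```text
[ 0.46688775 -0.24183492  0.14615761] [[-1.0, 0.003, -0.002], [0.003, 1.0, 0.001], [0.002, 0.001, -1.0]]
[[177.1894685  227.66535038]] [[153.1376807  233.10122712]
 [200.66160461 222.36047909]]
```

```bash

python3 -m jog '[{"grip":1,"offset":[0,-0.1,0.3],"turn":0},{"grip":1,"offset":[0,-0.1,0.6],"turn":0},{"grip":1,"offset":[0,-0.1,0.9],"turn":0},{"grip":1,"offset":[0,-0.1,1],"turn":0},{"grip":1,"offset":[0,-0.1,1],"turn":0},{"grip":1,"offset":[0,-0.1,1],"turn":0}]'
python3 -m jog '[{"grip":1,"offset":[0,0,0.21],"turn":0},{"grip":1,"offset":[0,0,0.21],"turn":0},{"grip":1,"offset":[0,0,0.21],"turn":0},{"grip":-1,"offset":[0,0,0.21],"turn":0},{"grip":-1,"offset":[0,0,0.21],"turn":0},{"grip":-1,"offset":[0,0,0.21],"turn":0},{"grip":-1,"offset":[0,0,0.21],"turn":0},{"grip":-1,"offset":[0,0,0.21],"turn":0},{"grip":-1,"offset":[0,0,0.21],"turn":0},{"grip":-1,"offset":[0,0,0.21],"turn":0},{"grip":-1,"offset":[0,0,0.21],"turn":0},{"grip":-1,"offset":[0,0,0.21],"turn":0}]' 12
```

```text
clock: 3.2
ee_pos: [0.4678, -0.2516, 0.0479]
ee_rot: [[-1.0, 0.0, 0.001], [0.0, 1.0, 0.0], [-0.001, 0.0, -1.0]]
wrist_force: [-0.5, 0.1, 1.2]
width: 1.0
gripper_force: 0.0
clock: 4.2
ee_pos: [0.4667, -0.2523, 0.0257]
ee_rot: [[-1.0, 0.001, -0.0], [0.001, 1.0, 0.0], [0.0, 0.0, -1.0]]
wrist_force: [-0.0, -0.2, 1.0]
width: 0.396
gripper_force: 0.0
```

```bash

python3 -m jog '[{"grip":-1,"offset":[0,0,0],"turn":0},{"grip":-1,"offset":[0,0,0],"turn":0},{"grip":-1,"offset":[0,0,0],"turn":0},{"grip":-1,"offset":[0,0,0],"turn":0},{"grip":-1,"offset":[0,0,0],"turn":0}]'
python3 -m jog '[{"grip":-1,"offset":[0,0,-0.2],"turn":0},{"grip":-1,"offset":[0,0,-0.5],"turn":0},{"grip":-1,"offset":[0,0,-0.8],"turn":0},{"grip":-1,"offset":[0,0,-1],"turn":0},{"grip":-1,"offset":[0,0,-1],"turn":0},{"grip":-1,"offset":[0,0,-1],"turn":0}]'
```

```text
clock: 4.62
ee_pos: [0.4668, -0.2523, 0.0257]
ee_rot: [[-1.0, 0.001, -0.0], [0.001, 1.0, 0.0], [0.0, 0.0, -1.0]]
wrist_force: [-0.2, 0.2, 0.7]
width: 0.293
gripper_force: 12.0
clock: 5.12
ee_pos: [0.4675, -0.2526, 0.1267]
ee_rot: [[-1.0, 0.001, 0.002], [0.001, 1.0, -0.001], [-0.002, -0.001, -1.0]]
wrist_force: [0.2, 0.1, -0.6]
width: 0.289
gripper_force: 12.0
```

```bash

python3 -m jog '[{"grip":-1,"offset":[-0.2,0.3,-0.4],"turn":0},{"grip":-1,"offset":[-0.4,0.6,-0.5],"turn":0},{"grip":-1,"offset":[-0.62,0.92,-0.5],"turn":0},{"grip":-1,"offset":[-0.62,0.96,-0.5],"turn":0},{"grip":-1,"offset":[-0.62,0.96,-0.5],"turn":0}]' >/dev/null
python3 -m jog '[{"grip":-1,"offset":[-0.2,0.3,0],"turn":0},{"grip":-1,"offset":[-0.4,0.6,0],"turn":0},{"grip":-1,"offset":[-0.62,0.92,0],"turn":0},{"grip":-1,"offset":[-0.62,0.96,0],"turn":0},{"grip":-1,"offset":[-0.62,0.96,0],"turn":0},{"grip":-1,"offset":[-0.62,0.96,0],"turn":0}]'
python3 - <<'E'
from h import *
W={"top":(371,210),"scene":(288,240)}
for n in W:
    p,d=grab_frame(n); cv2.imwrite(f"pics/{n}2.png",p[:,:,::-1]);np.save(f"pics/{n}2_d.npy",d)
a=[cv2.resize(cv2.imread(f"pics/{n}2.png")[v-55:v+55,u-55:u+55],(400,400),interpolation=2) for n,(u,v) in W.items()]
cv2.imwrite("pics/c2.png",np.hstack(a))
s=manip.read_state();print(s['ee_pos'],project("scene",s['ee_pos']))
E
```

```text
clock: 6.03
ee_pos: [0.5898, -0.0614, 0.1743]
ee_rot: [[-1.0, 0.001, -0.003], [0.001, 1.0, -0.001], [0.003, -0.001, -1.0]]
wrist_force: [-0.5, -0.4, -0.5]
width: 0.291
gripper_force: 12.0
[ 0.58975841 -0.06262901  0.17504107] [[284.4665344  229.32093377]]
```

View pics/c2.png

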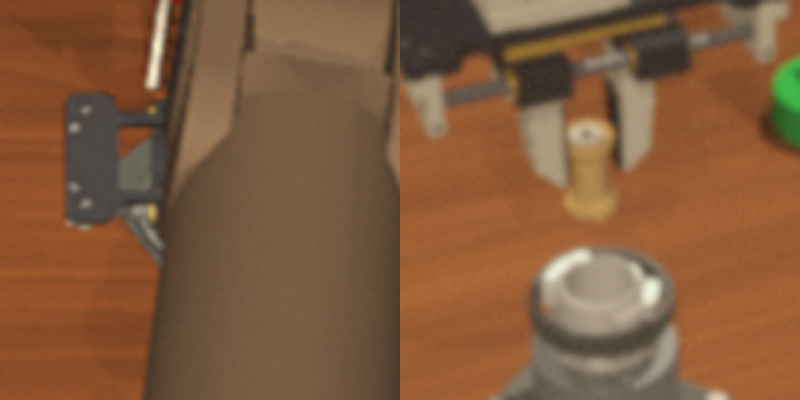

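The spool hangs upright between the fingers (right crop about (590,165)) above the neck (about (600,280)). The arm covers the top view. I'll compare spool and neck in the scene camera.

```bash
python3 - <<'E'
from h import *
for i,n in ((2,"scene"),(0,"scene")):
    C=cloud(n,np.load(f"pics/{n}{i}_d.npy")); hs=cv2.cvtColor(cv2.imread(f"pics/{n}{i}.png"),cv2.COLOR_BGR2HSV)
    if i==2:
        q=C[214:248,268:304].reshape(-1,3); h=hs[214:248,268:304].reshape(-1,3)
        k=(q[:,0]>.55)&(q[:,0]<.65)&(h[:,1]>50); q=q[k]
        for lo in np.arange(.14,.2,.005):
            b=q[(q[:,2]>=lo)&(q[:,2]<lo+.005)]
            if len(b)>5: print(round(lo,3),len(b),b[:,0].min().round(4),b[:,0].max().round(4),b[:,1].min().round(4),b[:,1].max().round(4))
    q=C[245:300,255:322].reshape(-1,3); q=q[(q[:,2]>.08)&(q[:,2]<.1)&(abs(q[:,0]-.59)<.06)]
    print(i,"sleeve",cv2.minEnclosingCircle((q[:,:2]*1000).astype(np.float32)),len(q))
E
```

```text
0.145 14 0.5914 0.6041 -0.0753 -0.0528
0.15 53 0.5842 0.6058 -0.0757 -0.0481
0.155 36 0.5857 0.604 -0.0716 -0.0505
0.16 20 0.591 0.6011 -0.0717 -0.0535
0.165 24 0.5921 0.6009 -0.071 -0.0532
0.17 25 0.5887 0.6039 -0.0806 -0.0443
0.175 49 0.589 0.604 -0.0832 -0.0385
0.18 44 0.5908 0.6053 -0.0885 -0.0336
0.185 59 0.5875 0.6056 -0.0929 -0.0356
0.19 150 0.5757 0.608 -0.0935 -0.0317
0.195 62 0.5837 0.6058 -0.0934 -0.0316
2 sleeve ((592.3191528320312, -61.226009368896484), 41.01689147949219) 838
0 sleeve ((592.8452758789062, -61.10470962524414), 40.70301818847656) 828
```

Aligned within about 1 mm, so I lower, release and raise.

```bash

python3 -m jog '[{"grip":-1,"offset":[0,0.02,0.2],"turn":0},{"grip":-1,"offset":[0,0.02,0.4],"turn":0},{"grip":-1,"offset":[0,0.02,0.6],"turn":0},{"grip":-1,"offset":[0,0.02,0.71],"turn":0},{"grip":-1,"offset":[0,0.02,0.71],"turn":0},{"grip":-1,"offset":[0,0.02,0.71],"turn":0}]'
python3 -m jog '[{"grip":1,"offset":[0,0,0],"turn":0},{"grip":1,"offset":[0,0,0],"turn":0},{"grip":1,"offset":[0,0,0],"turn":0},{"grip":1,"offset":[0,0,0],"turn":0},{"grip":1,"offset":[0,0,0],"turn":0},{"grip":1,"offset":[0,0,0],"turn":0}]'
python3 -m jog '[{"grip":1,"offset":[0,0,-0.4],"turn":0},{"grip":1,"offset":[0,0,-0.8],"turn":0},{"grip":1,"offset":[0.5,1,-1],"turn":0},{"grip":1,"offset":[1,1,-1],"turn":0},{"grip":1,"offset":[1,1,-1],"turn":0},{"grip":1,"offset":[1,1,-1],"turn":0}]'
```

```text
clock: 6.63
ee_pos: [0.5905, -0.0595, 0.1047]
ee_rot: [[-1.0, 0.002, -0.001], [0.002, 1.0, -0.0], [0.001, -0.0, -1.0]]
wrist_force: [-0.1, 0.0, -0.0]
width: 0.288
gripper_force: 12.0
clock: 7.13
ee_pos: [0.591, -0.0583, 0.105]
ee_rot: [[-1.0, 0.001, 0.0], [0.001, 1.0, 0.0], [-0.0, 0.0, -1.0]]
wrist_force: [-0.7, -0.1, 0.5]
width: 0.677
gripper_force: 0.0
clock: 7.63
ee_pos: [0.4877, 0.0447, 0.2051]
ee_rot: [[-1.0, -0.002, -0.001], [-0.002, 1.0, 0.002], [0.001, 0.002, -1.0]]
wrist_force: [0.2, -0.8, 0.0]
width: 0.997
gripper_force: 0.0
```

```bash

python3 -m jog '[{"grip":1,"offset":[0.3,1,0],"turn":0},{"grip":1,"offset":[0.3,1,0],"turn":0},{"grip":1,"offset":[0.3,1,0],"turn":0}]' >/dev/null
python3 -m jog '[{"grip":1,"offset":[0.345,1,0],"turn":0},{"grip":1,"offset":[0.345,1,0],"turn":0},{"grip":1,"offset":[0.345,1,0],"turn":0}]' >/dev/null
python3 -m jog '[{"grip":1,"offset":[0,0.53,0.2],"turn":-0.183},{"grip":1,"offset":[0,0.53,0.4],"turn":-0.183},{"grip":1,"offset":[0,0.53,0.6],"turn":-0.183},{"grip":1,"offset":[0,0.53,0.8],"turn":-0.183},{"grip":1,"offset":[0,0.53,0.8],"turn":-0.183},{"grip":1,"offset":[0,0.53,0.8],"turn":-0.183},{"grip":1,"offset":[0,0.53,0.8],"turn":-0.183}]'
python3 - <<'E'
from h import *
W={"top":(230,276),"scene":(406,200)}
for n in W:
    p,d=grab_frame(n); cv2.imwrite(f"pics/{n}3.png",p[:,:,::-1]);np.save(f"pics/{n}3_d.npy",d)
p=cv2.imread("pics/top3.png")[178:242,339:403],cv2.imread("pics/scene3.png")[150:250,356:456]
cv2.imwrite("pics/c3.png",np.hstack([cv2.resize(a,(400,400),interpolation=2) for a in p]))
E
```

```text
clock: 8.72
ee_pos: [0.4269, 0.2947, 0.1249]
ee_rot: [[-0.841, -0.541, 0.0], [-0.541, 0.841, 0.0], [-0.0, 0.0, -1.0]]
wrist_force: [0.6, -0.1, -0.1]
width: 1.001
gripper_force: 0.0
```

View pics/c3.png

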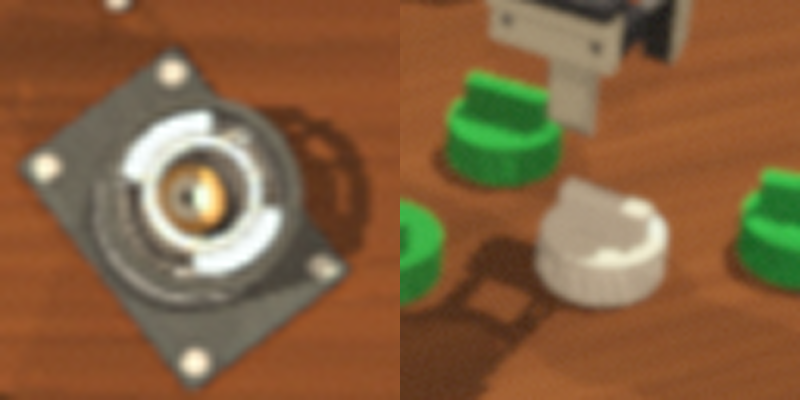

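The spool sits inside the canister (left crop (190,198)), and the screws give a plate long axis of about 37.2°. The gripper is above the white cap, clear of the green ones. I'll grasp the bar.

```bash

python3 -m jog '[{"grip":1,"offset":[0,0,0.3],"turn":0},{"grip":1,"offset":[0,0,0.6],"turn":0},{"grip":1,"offset":[0,0,0.85],"turn":0},{"grip":1,"offset":[0,0,0.94],"turn":0},{"grip":-1,"offset":[0,0,0.94],"turn":0},{"grip":-1,"offset":[0,0,0.94],"turn":0},{"grip":-1,"offset":[0,0,0.94],"turn":0},{"grip":-1,"offset":[0,0,0.94],"turn":0}]' 50
python3 -m jog '[{"grip":-1,"offset":[0,0,0],"turn":0},{"grip":-1,"offset":[0,0,0],"turn":0},{"grip":-1,"offset":[0,0,0],"turn":0},{"grip":-1,"offset":[0,0,0],"turn":0},{"grip":-1,"offset":[0,0,0],"turn":0},{"grip":-1,"offset":[0,0,0],"turn":0},{"grip":-1,"offset":[0,0,0],"turn":0},{"grip":-1,"offset":[0,0,0],"turn":0},{"grip":-1,"offset":[0,0,0],"turn":0},{"grip":-1,"offset":[0,0,0],"turn":0}]'
```

```text
clock: 9.48
ee_pos: [0.4277, 0.2955, 0.0323]
ee_rot: [[-0.84, -0.543, 0.002], [-0.543, 0.84, 0.002], [-0.003, 0.0, -1.0]]
wrist_force: [1.0, 0.4, 0.6]
width: 0.762
gripper_force: 0.0
clock: 10.32
ee_pos: [0.4267, 0.2948, 0.0307]
ee_rot: [[-0.84, -0.543, -0.0], [-0.543, 0.84, 0.0], [0.0, 0.0, -1.0]]
wrist_force: [0.1, -0.4, -0.3]
width: 0.153
gripper_force: 50.0
```

```bash

python3 -m jog '[{"grip":-1,"offset":[0,0,-0.3],"turn":0},{"grip":-1,"offset":[0,0,-0.65],"turn":0},{"grip":-1,"offset":[0,0,-1],"turn":0},{"grip":-1,"offset":[0,0,-1],"turn":0}]' >/dev/null
python3 -m jog '[{"grip":-1,"offset":[0.05,-0.35,-0.2],"turn":0},{"grip":-1,"offset":[0.1,-0.7,-0.4],"turn":0},{"grip":-1,"offset":[0.14,-0.97,-0.4],"turn":0},{"grip":-1,"offset":[0.14,-0.97,-0.4],"turn":0}]' >/dev/null
python3 -m jog '[{"grip":-1,"offset":[0.05,-0.35,0],"turn":0},{"grip":-1,"offset":[0.1,-0.7,0],"turn":0},{"grip":-1,"offset":[0.14,-0.97,0],"turn":0},{"grip":-1,"offset":[0.14,-0.97,0],"turn":0}]' >/dev/null
python3 -m jog '[{"grip":-1,"offset":[0.05,-0.35,0],"turn":0},{"grip":-1,"offset":[0.1,-0.7,0],"turn":0},{"grip":-1,"offset":[0.14,-0.97,0],"turn":0},{"grip":-1,"offset":[0.14,-0.97,0],"turn":0}]' >/dev/null
python3 -m jog '[{"grip":-1,"offset":[0.05,-0.35,0],"turn":0.035},{"grip":-1,"offset":[0.1,-0.7,0],"turn":0.07},{"grip":-1,"offset":[0.13,-0.97,0],"turn":0.11},{"grip":-1,"offset":[0.13,-0.97,0],"turn":0.15},{"grip":-1,"offset":[0.13,-0.97,0],"turn":0.19},{"grip":-1,"offset":[0.13,-0.97,0],"turn":0.23},{"grip":-1,"offset":[0.13,-0.97,0],"turn":0.27},{"grip":-1,"offset":[0.13,-0.97,0],"turn":0.3},{"grip":-1,"offset":[0.13,-0.97,0],"turn":0.3}]' >/dev/null
python3 -m jog '[{"grip":-1,"offset":[0,0,0],"turn":0.035},{"grip":-1,"offset":[0,0,0],"turn":0.07},{"grip":-1,"offset":[0,0,0],"turn":0.11},{"grip":-1,"offset":[0,0,0],"turn":0.15},{"grip":-1,"offset":[0,0,0],"turn":0.19},{"grip":-1,"offset":[0,0,0],"turn":0.232},{"grip":-1,"offset":[0,0,0],"turn":0.232},{"grip":-1,"offset":[0,0,0],"turn":0.232},{"grip":-1,"offset":[0,0,0],"turn":0.232},{"grip":-1,"offset":[0,0,0],"turn":0.232}]'
python3 - <<'E'
from h import *
W={"top":(371,200),"scene":(288,245)}
for n in W:
    p,d=grab_frame(n); cv2.imwrite(f"pics/{n}4.png",p[:,:,::-1]);np.save(f"pics/{n}4_d.npy",d)
a=[cv2.resize(cv2.imread(f"pics/{n}4.png")[v-55:v+55,u-55:u+55],(400,400),interpolation=2) for n,(u,v) in W.items()]
cv2.imwrite("pics/c4.png",np.hstack(a))
s=manip.read_state();print(s['ee_pos'],s['joints'].round(1),s['width'])
C=cloud("scene",np.load("pics/scene4_d.npy")); q=C[190:300,233:343].reshape(-1,3); q=q[abs(q[:,0]-.59)<.07]
for lo in np.arange(.08,.2,.006):
    b=q[(q[:,2]>=lo)&(q[:,2]<lo+.006)]
    if len(b)>5: print(round(lo,3),len(b),b[:,0].min().round(4),b[:,0].max().round(4),b[:,1].min().round(4),b[:,1].max().round(4))
E
```

```text
clock: 13.23
ee_pos: [0.5912, -0.0609, 0.1707]
ee_rot: [[-0.46, 0.888, -0.0], [0.888, 0.46, 0.0], [0.0, -0.0, -1.0]]
wrist_force: [-0.7, 0.5, -1.0]
width: 0.15
gripper_force: 50.0
[ 0.59122228 -0.06100249  0.17075233] [-22.9  27.4  34.1 100.6 -17.8  57.4  45.2] 0.14563587290512178
0.08 183 0.5701 0.6329 -0.0988 -0.0264
0.086 323 0.5554 0.6342 -0.0992 -0.0214
0.092 214 0.5651 0.6286 -0.098 -0.0258
0.098 38 0.5765 0.6158 -0.0836 -0.0407
0.134 29 0.5976 0.6292 -0.0956 -0.0302
0.14 90 0.58 0.6323 -0.0975 -0.0242
0.146 103 0.5808 0.6312 -0.0978 -0.024
0.152 113 0.5815 0.6317 -0.0968 -0.0229
0.158 101 0.5833 0.632 -0.0986 -0.0244
0.164 442 0.5625 0.6317 -0.0966 -0.0236
0.17 36 0.5801 0.6121 -0.087 -0.0647
0.176 51 0.5799 0.6175 -0.0868 -0.0519
0.182 74 0.578 0.6188 -0.0871 -0.0425
0.188 140 0.5752 0.6195 -0.0875 -0.0408
0.194 66 0.577 0.62 -0.0822 -0.0401
```

View pics/c4.png

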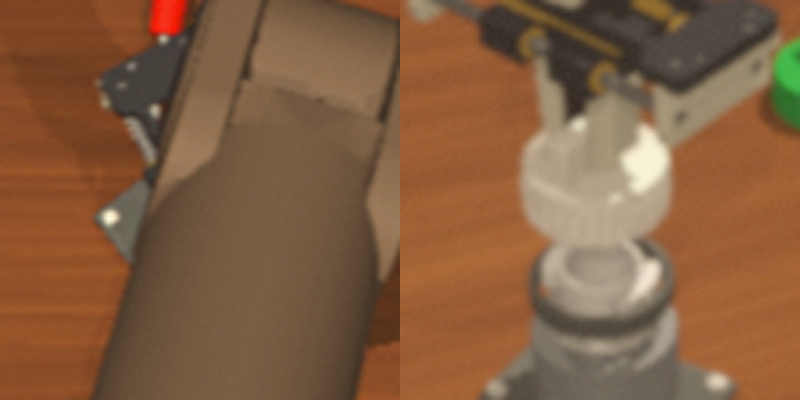

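The cap is held level above the sleeve, and its edges match the sleeve's to about 1 mm in the scene camera. I'll lower it onto the sleeve.

```bash

python3 -m jog '[{"grip":-1,"offset":[0,0,0.1],"turn":0},{"grip":-1,"offset":[0,0,0.2],"turn":0},{"grip":-1,"offset":[0,0,0.28],"turn":0},{"grip":-1,"offset":[0,0,0.33],"turn":0},{"grip":-1,"offset":[0,0,0.37],"turn":0},{"grip":-1,"offset":[0,0,0.41],"turn":0},{"grip":-1,"offset":[0,0,0.45],"turn":0},{"grip":-1,"offset":[0,0,0.45],"turn":0},{"grip":-1,"offset":[0,0,0.45],"turn":0}]' 60
python3 -m jog '[{"grip":-1,"offset":[0,0,0.02],"turn":0},{"grip":-1,"offset":[0,0,0.04],"turn":0},{"grip":-1,"offset":[0,0,0.06],"turn":0},{"grip":-1,"offset":[0,0,0.06],"turn":0},{"grip":-1,"offset":[0,0,0.06],"turn":0}]'
```

```text
clock: 14.08
ee_pos: [0.5912, -0.0609, 0.1257]
ee_rot: [[-0.456, 0.89, -0.0], [0.89, 0.456, -0.0], [0.0, -0.0, -1.0]]
wrist_force: [-0.7, 0.6, -0.1]
width: 0.145
gripper_force: 60.0
clock: 14.5
ee_pos: [0.5917, -0.061, 0.12]
ee_rot: [[-0.456, 0.89, 0.001], [0.89, 0.456, 0.0], [-0.0, 0.001, -1.0]]
wrist_force: [0.3, 0.7, 1.9]
width: 0.146
gripper_force: 60.0
```

```bash

python3 -m jog '[{"grip":-1,"offset":[0,0,0.03],"turn":0},{"grip":-1,"offset":[0,0,0.06],"turn":0},{"grip":-1,"offset":[0,0,0.09],"turn":0},{"grip":-1,"offset":[0,0,0.1],"turn":0},{"grip":-1,"offset":[0,0,0.1],"turn":0},{"grip":-1,"offset":[0,0,0.1],"turn":0},{"grip":-1,"offset":[0,0,0.1],"turn":0}]'
python3 - <<'E'
from h import *
p,d=grab_frame("scene"); cv2.imwrite("pics/s5.png",cv2.resize(p[185:305,228:348,::-1],(480,480),interpolation=2))
E
```

```text
clock: 15.08
ee_pos: [0.5917, -0.061, 0.1102]
ee_rot: [[-0.456, 0.89, 0.001], [0.89, 0.456, 0.0], [-0.0, 0.001, -1.0]]
wrist_force: [-1.3, 0.7, 9.1]
width: 0.146
gripper_force: 60.0
```

View pics/s5.png

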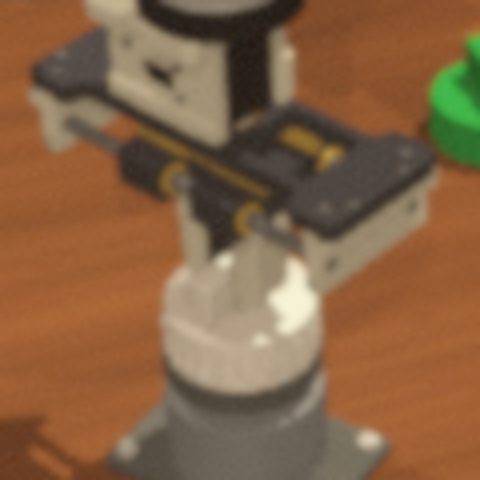

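The cap sits squarely on the neck with the sleeve pushed down at about 9–10 N, matching a depth of about 12 mm. Now I turn it clockwise 80°.

```bash

python3 -m jog '[{"grip":-1,"offset":[0,0,0.005],"turn":0.03},{"grip":-1,"offset":[0,0,0.005],"turn":0.06},{"grip":-1,"offset":[0,0,0.005],"turn":0.09},{"grip":-1,"offset":[0,0,0.005],"turn":0.12},{"grip":-1,"offset":[0,0,0.005],"turn":0.15},{"grip":-1,"offset":[0,0,0.005],"turn":0.18},{"grip":-1,"offset":[0,0,0.005],"turn":0.21},{"grip":-1,"offset":[0,0,0.005],"turn":0.22},{"grip":-1,"offset":[0,0,0.005],"turn":0.22}]'
python3 -m jog '[{"grip":-1,"offset":[0,0,0],"turn":0.03},{"grip":-1,"offset":[0,0,0],"turn":0.06},{"grip":-1,"offset":[0,0,0],"turn":0.09},{"grip":-1,"offset":[0,0,0],"turn":0.12},{"grip":-1,"offset":[0,0,0],"turn":0.15},{"grip":-1,"offset":[0,0,0],"turn":0.18},{"grip":-1,"offset":[0,0,0],"turn":0.21},{"grip":-1,"offset":[0,0,0],"turn":0.224},{"grip":-1,"offset":[0,0,0],"turn":0.224},{"grip":-1,"offset":[0,0,0],"turn":0.224}]'
python3 -c "
from h import *
s=manip.read_state();print(s['torque'],s['joints'].round(1))"
```

```text
clock: 15.88
ee_pos: [0.5921, -0.061, 0.1097]
ee_rot: [[0.218, 0.976, 0.002], [0.976, -0.218, -0.0], [-0.0, 0.002, -1.0]]
wrist_force: [-0.5, 0.2, 8.9]
width: 0.148
gripper_force: 60.0
clock: 16.72
ee_pos: [0.5915, -0.0616, 0.1096]
ee_rot: [[0.797, 0.604, 0.001], [0.604, -0.797, -0.001], [-0.0, 0.001, -1.0]]
wrist_force: [-1.4, -1.2, 8.6]
width: 0.147
gripper_force: 60.0
[-0.25011581  0.46928609  0.00560328] [-33.8  38.3  53.9 105.  -37.1  56.2 -16.8]
```

The bar is at 37.2° with no torque about the axis. I'll ease up until the cap catches, then open and retreat.

```bash

python3 -m jog '[{"grip":-1,"offset":[0,0,-0.02],"turn":0},{"grip":-1,"offset":[0,0,-0.04],"turn":0},{"grip":-1,"offset":[0,0,-0.06],"turn":0},{"grip":-1,"offset":[0,0,-0.085],"turn":0},{"grip":-1,"offset":[0,0,-0.085],"turn":0},{"grip":-1,"offset":[0,0,-0.085],"turn":0}]'
python3 -m jog '[{"grip":1,"offset":[0,0,0],"turn":0},{"grip":1,"offset":[0,0,0],"turn":0},{"grip":1,"offset":[0,0,0],"turn":0},{"grip":1,"offset":[0,0,0],"turn":0},{"grip":1,"offset":[0,0,0],"turn":0},{"grip":1,"offset":[0,0,0],"turn":0},{"grip":1,"offset":[0,0,0],"turn":0},{"grip":1,"offset":[0,0,0],"turn":0},{"grip":1,"offset":[0,0,0],"turn":0}]'
python3 -m jog '[{"grip":1,"offset":[0,0,-0.25],"turn":0},{"grip":1,"offset":[0,0,-0.6],"turn":0},{"grip":1,"offset":[0,0,-1],"turn":0},{"grip":1,"offset":[0,0,-1],"turn":0}]'
python3 -m jog '[{"grip":1,"offset":[-1,-0.2,0],"turn":0},{"grip":1,"offset":[-1,-0.2,0],"turn":0},{"grip":1,"offset":[-1,-0.2,0],"turn":0},{"grip":1,"offset":[-1,-0.2,0],"turn":0}]' >/dev/null
python3 -m jog '[{"grip":1,"offset":[-0.5,1,0],"turn":0},{"grip":1,"offset":[-0.5,1,0],"turn":0},{"grip":1,"offset":[-0.5,1,0],"turn":0},{"grip":1,"offset":[-0.5,1,0],"turn":0},{"grip":1,"offset":[-0.5,1,0],"turn":0}]'
python3 - <<'E'
from h import *
W={"top":(371,210),"scene":(288,265)};a=[]
for n,(u,v) in W.items():
    p,d=grab_frame(n); a.append(cv2.resize(p[v-45:v+45,u-45:u+45,::-1],(400,400),interpolation=2))
    C=cloud(n,d)[v-45:v+45,u-45:u+45].reshape(-1,3)
    for lo,hi in ((.11,.124),(.133,.15)):
        q=C[(C[:,2]>lo)&(C[:,2]<hi)]
        if len(q)>5: w,V=np.linalg.eigh(np.cov(q[:,:2].T)); print(n,len(q),np.median(q,0).round(4),np.degrees(np.arctan2(V[1,1],V[0,1])).round(1))
cv2.imwrite("pics/c6.png",np.hstack(a))
E
```

```text
clock: 17.22
ee_pos: [0.5914, -0.0616, 0.1179]
ee_rot: [[0.797, 0.605, 0.001], [0.605, -0.797, -0.001], [0.0, 0.001, -1.0]]
wrist_force: [-0.5, -2.5, 4.4]
width: 0.145
gripper_force: 60.0
clock: 17.97
ee_pos: [0.5912, -0.061, 0.1176]
ee_rot: [[0.796, 0.605, -0.0], [0.605, -0.796, -0.0], [-0.0, -0.0, -1.0]]
wrist_force: [-0.8, 0.2, 0.0]
width: 0.752
gripper_force: 0.0
clock: 18.3
ee_pos: [0.5942, -0.063, 0.2244]
ee_rot: [[0.797, 0.604, 0.009], [0.604, -0.797, -0.001], [0.006, 0.006, -1.0]]
wrist_force: [1.3, -0.3, 0.7]
width: 0.992
gripper_force: 0.0
clock: 19.05
ee_pos: [0.5201, -0.2176, 0.2178]
ee_rot: [[0.799, 0.602, 0.0], [0.602, -0.799, -0.001], [-0.001, 0.001, -1.0]]
wrist_force: [-0.0, 0.8, 0.8]
width: 1.001
gripper_force: 0.0
top 587 [ 0.5909 -0.06    0.1166] 124.2
top 151 [ 0.5923 -0.0619  0.1403] -143.6
scene 565 [ 0.6083 -0.0701  0.1152] 66.4
scene 195 [ 0.5973 -0.0617  0.1385] -142.6
```

View pics/c6.png

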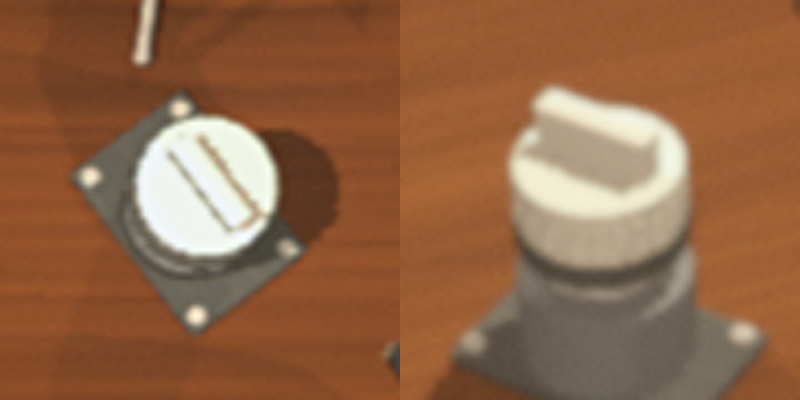

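The cap is seated level with its bar along the plate (36.8° against 37.2°). Its top face at 0.1166 m puts the rim at about 88 mm, so it is caught.

```bash
python3 -c "
from rig import manip
print(manip.close_job())"
```

```text
the job is handed in; nothing more can be done
None
```

I handed the job in at about 19 s: the small spool is in the canister and the cap is caught with its bar along the plate; the judge's verdict was not shown to me.

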